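Put a stack of prints under the spring press

TASK

The stack in the spring press is ready for pressing. First move the cloth-covered weight off it and lay it flat on the middle of the next stack waiting on the table, then draw the red-knobbed lock pin out of its bore and lay it in the open notch beside it. Then take the wooden hand platen by its grip, lower it onto the stack in the press and push it squarely down until the sprung bed bottoms out level and both side bolts have snapped over the platen's edges; let go, so that it stays latched, and leave the other things on the table alone.

Things in the scene. Friction and masses are not known exactly. Their poses are not given: they have to be found in the camera images.
- press: Spring press fixed to the table, base 150 x 206 mm. Origin: on the table under its middle; -x is the front (lock pin side), roughly towards the robot. Two aluminium cheeks, 64 mm wide in x, 122 mm tall, have their inner faces at y = +-67.5 mm, outer at +-85 mm; the top 16 mm flares outward as a lead-in. Front and back are open above the bed.
- bed_top (a point): Centre of the flat top of the steel bed (112 x 131 mm), 58 mm above the table when up, 46 mm when down; z is normal to it. The stack lies on it between two 5 mm lips at front and back. It stands on four springs and tilts slightly when pushed off centre.
- bed_carrier (a joint): Travel of the sprung bed, m: 0 = up, 0.012 = bottomed out on its stops, level. The springs lift with 11 N at 0 and 19 N at the bottom, less about 8 N for the weight of bed, stack and platen; so 10 to 15 N from the hand, with the bolts, bottoms it. With the lock pin in its bore it gives 3 mm at most.
- bolt_left (a joint): Spring bolt in the cheek at press +y, m: 0 = out, its nose reaching 11.5 mm inward from the cheek's inner face; up to 0.0135 as it is pushed back. Nose 28 mm wide, bevelled above, flat underside 90 mm above the table. A platen pushed down forces it back (1 to 4 N); it snaps out again over the platen at bed travel about 0.010. Released, the platen rises 2 mm against it.
- bolt_right (a joint): The same bolt in the cheek at press -y.
- stack_in_press: Beige stack of prints and pressing boards, 100 x 130 x 24 mm, loose on the bed between the cheeks (long side along the press's y). Origin: centre of its underside. It stays there.
- weight: Grey cloth-covered lead weight, 100 x 46 x 27 mm, about 0.62 kg, lying on the stack in the press at the start (its underside 82 mm above the table). Origin: centre of its underside; x along its 100 mm length, which lies roughly along the press's y; grasp across the 46 mm width.
- next_stack: Second beige stack, 100 (x) x 130 (y) x 24 mm, loose on the table to the left or right of the press. Origin: centre of its underside. The weight goes flat on its top.
- lock_pin: Lock pin: steel shaft 10 mm thick, 46 mm long, then a collar 6 mm long, 16 mm wide, and a red knob 20 mm thick, 26 mm long. At the start horizontal through the press's front bore and the bed's tongue. Origin: on the axis where collar meets shaft; x along the shaft to its free end (press +x). It comes out straight along press -x, free after 46 mm.
- pin_knob (a point): Middle of the red knob, on the axis, 19 mm from the origin of the pin; pinch it here from above across its 20 mm. About 43 mm above the table at the start.
- pin_shaft (a point): Point on the shaft's axis 14.5 mm from the collar. It belongs at point notch when parked.
- notch (a point): Where the parked shaft's axis lies: middle of an upward-open slot along press x on the press's front, 83 mm to press +y of the bore, 45 mm above the table. Slot 26 mm long in x (front face 13 mm to -x, in line with the bore's), 13 mm wide, floor 5 mm below this point, walls up to 18 mm above, flared to 25 mm. Collar and knob stick out in front. Axes as the press's.
- press_platen: Hand platen: plywood plate 100 (x) x 126 (y) x 18 mm with a wooden grip bar, about 0.34 kg, standing on the table left or right of the press. Origin: centre of its underside. In the press its 126 mm side goes along press y (either way round), 4.5 mm to spare at each cheek; underside 82 mm above the table with the bed up, 70 mm bottomed, 72 mm latched.
- platen_grip (a point): Middle of the grip bar, 55 mm above the plate's underside: bar 24 mm thick (platen x), 104 mm long (platen y), 30 mm tall, open 18 mm beneath it. Pinch across the 24 mm.
- jar: White jar with a red lid, 57 mm wide, 75 mm tall, standing behind the press. Leave alone.
- tape_roll: Roll of tan tape, 98 mm wide, 25 mm high, lying behind the press. Leave alone.
- flat_brush: Flat brush with orange handle, 199 mm long, lying at the left. Leave alone.
- loupe_1: Black stand loupe, 43 mm wide, 38 mm tall. Leave alone.
- spare_weight: A second grey cloth-covered weight like the first, lying on the table behind the press. Leave alone.

How it is judged:
By the outcome, as a careful person would: the job done as asked, in the order asked, and still so for the second after the job is handed in, with the robot touching nothing.
It also fails if it takes over 67 s, if anything falls off the work surface, if the arm or the gripper's body presses on something with over 40 N, if the wrist force passes 120 N, or if a joint passes its speed limit or range.

ROBOT

A 7-joint arm with a two-finger parallel gripper is mounted at the origin on a cart in front of the work surface, level with it; the furniture and walls round the work are solid. World frame = base frame: x ahead of the robot, y to its left, z up, the work surface at z = 0. Lengths are in m, angles in degrees, forces in N, time in s.
With the tool pointing down it reaches from about 0.35 to 0.9 m from the base axis. Payload 7.2 kg.
Tool frame: the origin (TCP) lies between the finger pads; the fingertips stand 19 mm ahead of it and the grasp point (between the pads) is the TCP; z points along the fingers, y is the direction in which the jaws open and shut (so a half turn about z gives the same grasp; the last joint's range is limited). The gripper opens to 88 mm and grips with 3 to 60 N. Pads are 20 mm wide; open, the fingers measure 115 mm over their backs; the gripper's body (75 mm by 178 mm) begins 61 mm behind the grasp point.
Start: joints at [69.775, 23.554, -0.728, 91.456, 0.321, 64.991, -4.71], TCP at [0.176, -0.6, 0.242] pointing down, gripper open.
Joint ranges: [-169.25, 169.25], [-16.82, 113.86], [-84.01, 82.57], [7.8, 145.47], [-59.2, 239.2], [7.22, 106.19], [-163.78, 163.78]. Speed limits (degrees/s): [136.94, 136.94, 172.46, 172.46, 180, 180, 180].

INTERFACE

Orientations are given as a 3x3 rotation matrix whose columns are the frame's x, y, z axes.
In Python, from station import goto, movel, movej, release, gripper_close, sleep, inverse_kinematics, read_state, read_camera, camera_model, PlanningError, close_job gives the robot as it stands. Calls block until the motion is done:
- goto(position, orientation): joint-space move of the TCP to a pose.
- movel(position, ori=None, feed=0.15, guard=None): straight line of the TCP; ori=None keeps the orientation; feed is the mean speed in m/s. With guard (N) it stops when the force on the tool has changed by that much, and returns True; else False.
- movej(angles): joint-space move.
- release() and gripper_close(): open the fingers fully, or close them until they stop; the grip force is fixed at half the most.
- sleep(seconds).
- inverse_kinematics(position, orientation): joint angles nearest the present ones, or None.
- read_state(): the state.
- read_camera(name): name is "scene" or "top"; returns the picture (384x512x3 uint8, red, green, blue); there is no depth.
- camera_model(name): a dict with "vertical_fov" (degrees; the focal length in pixels is half the picture's height over the tangent of half this angle, whatever the lens; pixels are square), "cx", "cy" (the principal point, pixels), "distortion" ([k1, k2, p1, p2, k3] as OpenCV has them; the pictures are not rectified), "cam_to_world" (4x4, takes a point from camera to world coordinates). Camera axes: x right, y up, looking along -z (the intrinsics and any distortion apply to the point x, -y, -z); pixel columns grow to the right and rows downward; lengths in m; the calibration is good to about 2 mm. A picture is of the moment at which its call begins. camera_model takes no time and is no camera call.
A pose or a line that the arm cannot do raises PlanningError and nothing moves.
- close_job(): hands the job in, once; it reports no verdict.
The state is a dict: "t": time; "joint_positions": joint angles; "qd": joint speeds; "effort": joint torques, N m; "position": TCP position; "ee_rot": TCP orientation; "force": force on the tool from outside, world axes, zero at the start; "torque": the same for the moment, N m; "opening": finger opening in m.
Only numpy, scipy, OpenCV 4.12 (cv2) and the standard library are available. Lean on these libraries where they do the work, as an engineer would, in place of code of your own. Each camera call takes 0.05 s, during which the arm holds its last target. There are 200 camera calls.

## Working session

There is one attempt and no reset: what is moved stays moved. The work goes in short steps, each a Python script; the robot and the scene stay as the last script left them, time stands still between calls to the robot, and variables do not carry over. Pictures are saved under pics/ and viewed, about 8 in all and at most 12, crops included, and the job is handed in when it is done.

```bash
mkdir -p pics; ls; python3 - <<'E'
from station import *
import cv2
for n in("scene","top"):
    im=read_camera(n); cv2.imwrite(f"pics/{n}0.png",im[:,:,::-1]); cv2.imwrite(f"pics/{n}0x.png",cv2.resize(im[:,:,::-1],(800,600),interpolation=cv2.INTER_CUBIC)); print(n,camera_model(n))
s=read_state();print(s)
E
```

```text
pics
scene {'vertical_fov': 44.24921625275991, 'cx': 248.82941904360504, 'cy': 190.70856120515435, 'distortion': array([0.0147499, 0.       , 0.       , 0.       , 0.       ]), 'cam_to_world': array([[-0.48493512,  0.66664423, -0.56605954, -0.10279741],
       [-0.87446738, -0.36071311,  0.32433448,  0.40862728],
       [ 0.01203061,  0.65228178,  0.75788109,  1.04086622],
       [ 0.        ,  0.        ,  0.        ,  1.        ]])}
top {'vertical_fov': 47.26331057260771, 'cx': 248.60160509832133, 'cy': 191.26681871359912, 'distortion': array([-0.15466118,  0.        ,  0.        ,  0.        ,  0.        ]), 'cam_to_world': array([[ 2.19135154e-02,  9.76195260e-01, -2.15783715e-01,
         2.82162053e-01],
       [-9.99740205e-01,  2.27503164e-02,  1.39458459e-03,
        -3.54771718e-02],
       [ 6.27053466e-03,  2.15697095e-01,  9.76440190e-01,
         1.55275113e+00],
       [ 0.00000000e+00,  0.00000000e+00,  0.00000000e+00,
         1.00000000e+00]])}
{'t': 0.1, 'joint_positions': array([69.77517332, 23.59653076, -0.72860604, 91.49820868,  0.32086409,
       64.99110334, -4.71010103]), 'qd': array([-0.05215197, -0.08683192, -0.01445237, -0.2941122 , -0.00764776,
        0.01878409, -0.11668142]), 'effort': array([ 4.18691867e-03, -5.89092851e+01,  6.44415580e-01, -2.91708326e+01,
       -5.37597039e-02,  1.44470771e-02,  7.53164477e-05]), 'position': array([ 0.17544473, -0.59942503,  0.24088867]), 'ee_rot': array([[ 9.59714633e-01,  2.80976094e-01, -5.07398369e-04],
       [ 2.80976533e-01, -9.59713658e-01,  1.37180055e-03],
       [-1.01513986e-04, -1.45910409e-03, -9.99998930e-01]]), 'force': array([-0.50448625,  0.03797668,  0.02820358]), 'torque': array([0.01333299, 0.02557614, 0.01435401]), 'opening': 0.08816336951874526}
```

View pics/scene0x.png

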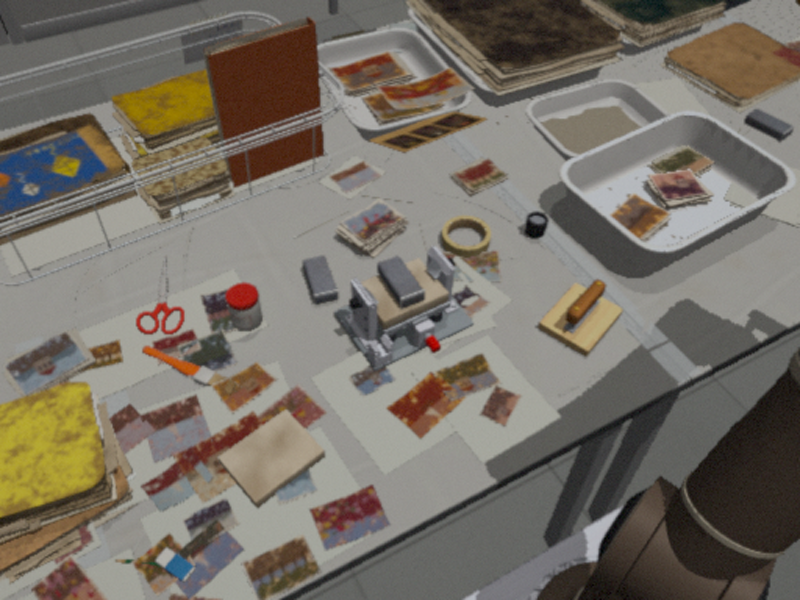

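View pics/top0x.png

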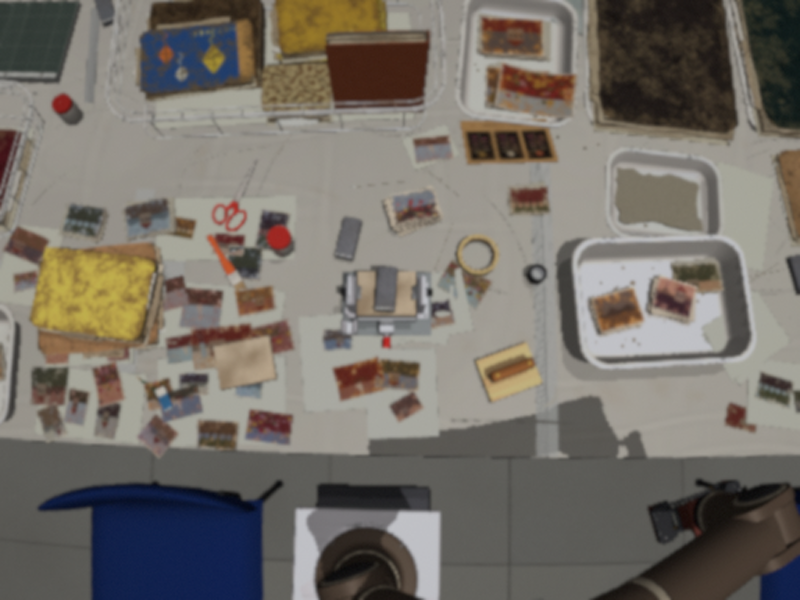

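The scene view shows the press at about (400,310) with the weight on it, the red knob at (433,343), the next stack at (272,457) and the platen at (582,315). In the top view, the press is at (386,300), the knob at (386,342), the stack at (245,362) and the platen at (508,370). The weight's long side looks to lie along press x, so I'll zoom in to check.

```bash
cat > vis.py <<'E'
import cv2, numpy as np
from station import camera_model
def cam(n):
    m=camera_model(n); f=192/np.tan(np.radians(m["vertical_fov"]/2))
    return np.array([[f,0,m["cx"]],[0,f,m["cy"]],[0,0,1.]]),m["distortion"],m["cam_to_world"]
F=np.diag([1,-1,-1.])
def ray(n,uv):
    K,d,T=cam(n); p=cv2.undistortPoints(np.array(uv,float).reshape(-1,1,2),K,d)[:,0]
    r=np.c_[p,np.ones(len(p))]@F@T[:3,:3].T
    return T[:3,3],r
def onz(n,uv,z):
    o,r=ray(n,uv); return o+r*((np.asarray(z)-o[2])/r[:,2])[:,None]
def proj(n,P):
    K,d,T=cam(n); q=(np.array(P,float).reshape(-1,3)-T[:3,3])@T[:3,:3]@F
    return cv2.projectPoints(q,np.zeros(3),np.zeros(3),K,d)[0][:,0]
def tri(uva,uvb):  # scene, top
    (a,r),(b,s)=ray("scene",[uva]),ray("top",[uvb]); r=r[0];s=s[0]
    t=np.linalg.lstsq(np.c_[r,-s],b-a,rcond=None)[0]
    p,q=a+t[0]*r,b+t[1]*s
    return (p+q)/2,np.linalg.norm(p-q)
E
python3 - <<'E'
import cv2,numpy as np
t=cv2.imread("pics/top0.png");s=cv2.imread("pics/scene0.png")
f=cv2.INTER_CUBIC
a=cv2.resize(t[160:220,205:290],None,fx=6,fy=6,interpolation=f) # 510x360
b=cv2.resize(s[145:245,200:310],None,fx=6,fy=6,interpolation=f) #660x600
cv2.imwrite("pics/a.png",b)
c=np.zeros((590,800,3),np.uint8)
c[:360,:510]=a
c[365:365+220,:225]=cv2.resize(t[213:257,134:179],None,fx=5,fy=5,interpolation=f)
c[365:365+220,240:240+250]=cv2.resize(t[215:259,300:350],None,fx=5,fy=5,interpolation=f)
d=cv2.resize(s[175:230,340:402],None,fx=4,fy=4,interpolation=f);c[:220,520:520+248]=d
d=cv2.resize(s[255:325,138:210],None,fx=4,fy=4,interpolation=f);c[300:580,510:510+288]=d
cv2.imwrite("pics/b.png",c)
E
```

```text
(no output)
```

View pics/a.png

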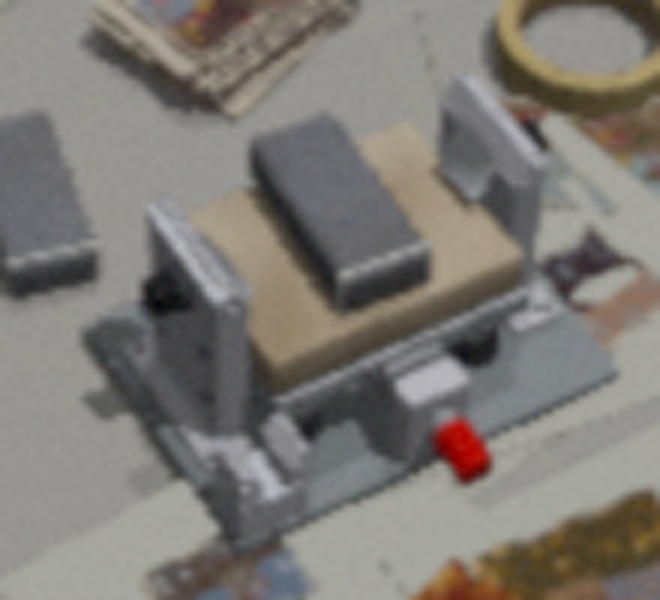

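View pics/b.png

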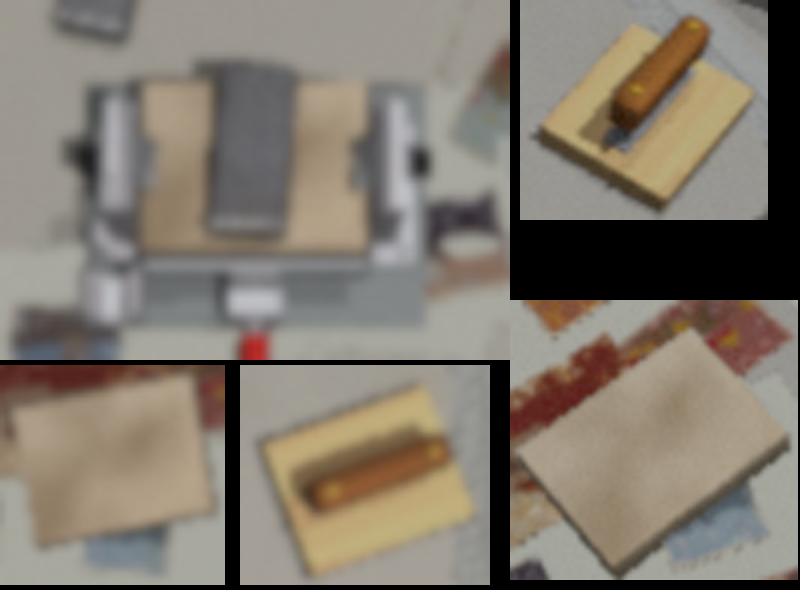

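The crops show the weight's length along press x, slightly yawed. That means the jaws close along press y, between the bolt noses. I'll measure everything now.

```bash
python3 - <<'E'
from vis import *
np.set_printoptions(precision=4,suppress=True)
im={n:cv2.imread(f"pics/{n}0.png") for n in("scene","top")}
hsv={n:cv2.cvtColor(im[n],cv2.COLOR_BGR2HSV) for n in im}
def blob(n,m,roi):
    x0,y0,x1,y1=roi; z=np.zeros(m.shape,np.uint8); z[y0:y1,x0:x1]=m[y0:y1,x0:x1]
    c,_=cv2.findContours(z,cv2.RETR_EXTERNAL,cv2.CHAIN_APPROX_NONE); c=max(c,key=cv2.contourArea)
    M=cv2.moments(c); return np.array([M["m10"],M["m01"]])/M["m00"],cv2.boxPoints(cv2.minAreaRect(c)),cv2.contourArea(c),c
def rect(p):
    c=p.mean(0); e=p[1]-p[0]; g=p[2]-p[1]
    L=(np.linalg.norm(e),np.linalg.norm(g)); v=e if L[0]>L[1] else g
    return c,L,np.degrees(np.arctan2(v[1],v[0]))%180
red={n:cv2.inRange(hsv[n],(0,170,120),(6,255,255)) for n in hsv}
ks,_,A,_=blob("scene",red["scene"],(265,205,290,230)); kt,_,B,_=blob("top",red["top"],(235,210,260,232))
print("knob",ks,kt,A,B,tri(ks,kt)[0],tri(ks,kt)[1],onz("scene",[ks],.043),onz("top",[kt],.043))
# minAreaRect on world-plane-cast contours
def wrect(n,c,z):
    p=onz(n,c.reshape(-1,2),z)[:,:2].astype(np.float32)
    return rect(cv2.boxPoints(cv2.minAreaRect(p)))
H=hsv
yel=cv2.inRange(H["top"],(15,70,120),(30,255,255)); print("platen hsv",H["top"][250,312],"stack",H["top"][230,150],H["top"][225,173],"bg",H["top"][255,135])
bar={n:cv2.inRange(H[n],(5,110,40),(17,255,200)) for n in H}
for n,r in(("top",(298,214,352,262)),("scene",(340,170,405,232))):
    b,_,A,c=blob(n,bar[n],r); print("bar",n,b,A,*wrect(n,c,.065))
    m=cv2.inRange(H[n],(5,60,40),(30,255,255)); b,_,A,c=blob(n,m,r); print("plate",n,A,*wrect(n,c,.018))
for n,r in(("top",(134,213,180,257)),("scene",(138,255,212,325))):
    print(n,"grid",[tuple(H[n][y,x]) for y,x in ((r[1]+22,r[0]+22),(r[1]+5,r[0]+3))])
    # scene crop corners
def cr(p,s,o): return (np.array(p)+.5)/s-.5+np.array(o)
ws=cr([(250,145),(328,115),(428,245),(338,272)],6,(200,145)); wt=cr([(218,64),(294,66),(285,222),(209,214)],6,(205,160))
for n,w in(("scene",ws),("top",wt)): p=onz(n,w,.109); print("weight",n,p[:,:2].tolist(),*rect(p[:,:2]))
ns=cr([(520-510,455-300),(690-510,330-300),(788-510,438-300),(617-510,567-300)],4,(138,255))
nt=cr([(15,410-365),(193,378-365),(214,510-365),(38,545-365)],5,(134,213))
for n,w in(("scene",ns),("top",nt)): p=onz(n,w,.024); print("next",n,*rect(p[:,:2]))
ps=cr([(541-520,127),(640-520,25),(755-520,93),(665-520,197)],4,(340,175))
pt=cr([(262-240,440-365),(420-240,385-365),(473-240,514-365),(313-240,577-365)],5,(300,215))
for n,w in(("scene",ps),("top",pt)): p=onz(n,w,.018); print("platen",n,*rect(p[:,:2]))
# bolts tails + base front corners
t=cr([(78,156),(420,160)],6,(205,160)); p=onz("top",t,.097); print("tails",p, p.mean(0))
b=cr([(88,322),(424,325),(424,88),(88,88)],6,(205,160)); print("base top",onz("top",b,.012))
b=cr([(237,545),(618,375),(88,330)],6,(200,145)); print("base scene",onz("scene",b,.012))
# in-press stack front edge, bed
E
```

```text
knob [276.6131 218.9107] [247.  218.5] 28.0 6.0 [ 0.5184 -0.0339  0.0469] 0.0007625455680968915 [[ 0.5211 -0.0354  0.043 ]] [[ 0.5187 -0.0342  0.043 ]]
platen hsv [ 20  92 160] stack [ 17  63 157] [ 15  62 151] bg [ 27  15 168]
bar top [326.5247 236.2347] 223.0 [ 0.4594 -0.3081] (np.float32(0.10437142), np.float32(0.031536754)) 111.26024
plate top 965.0 [ 0.4606 -0.3107] (np.float32(0.12754737), np.float32(0.101394296)) 111.192604
bar scene [373.3549 193.7429] 247.0 [ 0.4576 -0.3059] (np.float32(0.1181624), np.float32(0.026206786)) 111.121735
plate scene 1387.0 [ 0.4643 -0.3242] (np.float32(0.17169084), np.float32(0.102570385)) 111.12828
top grid [(np.uint8(17), np.uint8(64), np.uint8(163)), (np.uint8(10), np.uint8(98), np.uint8(107))]
scene grid [(np.uint8(12), np.uint8(65), np.uint8(129)), (np.uint8(30), np.uint8(14), np.uint8(164))]
weight scene [[0.6716872224206155, -0.010182547836856348], [0.6713290569723389, -0.05045939376637826], [0.581618539604226, -0.050184743250803576], [0.5867969931328626, -0.007743688720051822]] [ 0.6279 -0.0296] (np.float64(0.04027843840715259), np.float
[... 388 characters left out ...]
295717), np.float64(0.09993858262712917)) 104.22546425956834
next top [0.4667 0.2832] (np.float64(0.12902751732401022), np.float64(0.09520633677324025)) 101.79798837867237
platen scene [ 0.4601 -0.3141] (np.float64(0.12853072626100756), np.float64(0.09532745144725822)) 109.53557391832933
platen top [ 0.4613 -0.311 ] (np.float64(0.1207947276190255), np.float64(0.09848872642347041)) 110.10503655121501
tails [[ 0.6212  0.0686  0.097 ]
 [ 0.6234 -0.1257  0.097 ]] [ 0.6223 -0.0286  0.097 ]
base top [[ 0.5401  0.065   0.012 ]
 [ 0.5429 -0.1343  0.012 ]
 [ 0.6882 -0.133   0.012 ]
 [ 0.6834  0.0702  0.012 ]]
base scene [[ 0.5409  0.0671  0.012 ]
 [ 0.5413 -0.1346  0.012 ]
 [ 0.6832  0.0703  0.012 ]]
```

```bash
cat > scan.py <<'E'
from vis import *
def edge(im,n,a,b,z,half=.009,N=25):
    """subpixel line of strongest gradient near world segment a-b at height z -> centroid, angle deg, rms mm, polarity"""
    g=cv2.cvtColor(im,cv2.COLOR_RGB2GRAY).astype(np.float32); a=np.array(a);b=np.array(b)
    d=(b-a)/np.linalg.norm(b-a); nrm=np.array([-d[1],d[0]]); s=np.linspace(-half,half,61)
    P=(a+np.linspace(0,1,N)[:,None]*(b-a))[:,None]+s[:,None]*nrm
    uv=proj(n,np.concatenate([P,np.full(P.shape[:2]+(1,),z)],-1).reshape(-1,3)).astype(np.float32)
    v=cv2.remap(g,uv[:,0].reshape(N,-1),uv[:,1].reshape(N,-1),cv2.INTER_CUBIC)
    G=np.gradient(cv2.GaussianBlur(v,(9,1),0),axis=1); sg=np.sign(np.median(G[np.arange(N),np.abs(G).argmax(1)]))
    k=(G*sg).argmax(1); q=a+np.linspace(0,1,N)[:,None]*(b-a)+s[k][:,None]*nrm
    L=cv2.fitLine(q.astype(np.float32),cv2.DIST_HUBER,0,.001,.001).ravel()
    m=np.array([-L[1],L[0]]); r=(q-L[2:])@m
    return L[2:],np.degrees(np.arctan2(L[1],L[0])),1e3*np.median(abs(r)),sg
E
python3 - <<'E'
from scan import *
np.set_printoptions(precision=4,suppress=True)
I={n:cv2.imread(f"pics/{n}0.png")[:,:,::-1].copy() for n in("scene","top")}
c0=np.array([.616,-.0325]);y=np.radians(1);R=np.array([[np.cos(y),-np.sin(y)],[np.sin(y),np.cos(y)]])
def S(name,n,a,b,z,**k):
    c,ang,r,sg=edge(I[n],n,c0+R@a,c0+R@b,z,**k); q=R.T@(c-c0); print(name,n,"local mm",q*1e3,"ang",round(ang,2),"rms",round(r,2),sg)
for n in I:
    S("front",n,[-.075,-.09],[-.075,.055],.012)
    S("left",n,[-.03,.103],[.06,.103],.012)
    S("right",n,[-.06,-.103],[.06,-.103],.012)
    S("stack front",n,[-.05,-.055],[-.05,-.03],.082); S("stack front2",n,[-.05,.025],[-.05,.055],.082)
S("back","top",[.075,-.09],[.075,-.05],.012)
S("back2","top",[.075,.04],[.075,.09],.012)
for z,nm in((.122,"cheektop"),):
    S(nm+" Lout","top",[-.025,.09],[.03,.09],z); S(nm+" Rout","top",[-.025,-.09],[.03,-.09],z)
    S(nm+" Lin","top",[-.025,.073],[.03,.073],z,half=.006); S(nm+" Rin","top",[-.025,-.073],[.03,-.073],z,half=.006)
    S(nm+" Lout","scene",[-.025,.09],[.03,.09],z); S(nm+" Rout","scene",[-.025,-.09],[.03,-.09],z)
    for s in(1,-1): S(nm+" front","top",[-.032,s*.078],[-.032,s*.09],z); S(nm+" back","top",[.032,s*.078],[.032,s*.09],z)
S("block top L","top",[-.072,.015],[-.055,.015],.06);S("block top R","top",[-.072,-.015],[-.055,-.015],.06)
E
```

```text
front scene local mm [-79.44   -16.8958] ang -88.63 rms 0.68 1.0
left scene local mm [ 21.375 107.56 ] ang 1.17 rms 0.59 1.0
right scene local mm [  -9.   -104.56] ang 2.96 rms 1.3 1.0
stack front scene local mm [-56.612 -42.5  ] ang -89.46 rms 0.25 1.0
stack front2 scene local mm [-57.38  41.75] ang -87.74 rms 0.17 1.0
front top local mm [-76.32  -28.375] ang -88.64 rms 0.11 1.0
left top local mm [23.625 94.99 ] ang 0.77 rms 0.14 -1.0
right top local mm [  9.   -97.12] ang 4.67 rms 1.27 1.0
stack front top local mm [-42.83   -41.5625] ang -88.78 rms 0.04 -1.0
stack front2 top local mm [-56.3  44. ] ang -88.97 rms 0.01 -1.0
back top local mm [ 77.91 -68.5 ] ang 77.31 rms 1.19 -1.0
back2 top local mm [69.3    64.1667] ang -82.13 rms 0.89 1.0
cheektop Lout top local mm [ 1.5833 86.61  ] ang -2.73 rms 0.75 -1.0
cheektop Rout top local mm [  1.125 -86.43 ] ang 6.08 rms 1.03 1.0
cheektop Lin top local mm [ 3.875 73.2  ] ang 7.07 rms 0.74 1.0
cheektop Rin top local mm [  1.5833 -73.06  ] ang 0.67 rms 0.12 -1.0
cheektop Lout scene local mm [ 9.8333 86.16  ] ang -0.3 rms 0.35 -1.0
cheektop Rout scene local mm [  1.3542 -86.13  ] ang -7.16 rms 1.24 1.0
cheektop front top local mm [-28.28  83.8 ] ang -81.07 rms 0.19 -1.0
cheektop back top local mm [33.23 84.05] ang -72.08 rms 0.52 1.0
cheektop front top local mm [-26.72 -83.8 ] ang -83.93 rms 0.17 1.0
cheektop back top local mm [ 30.05 -85.05] ang 35.47 rms 1.28 -1.0
block top L top local mm [-61.2334  14.55  ] ang -1.31 rms 0.09 -1.0
block top R top local mm [-63.4291 -15.66  ] ang 13.56 rms 0.61 1.0
```

Press pose: centre about (0.6165, -0.0325), yaw 1.2°. The weight is at (0.629, -0.030), so I'll grip it 14 mm behind its middle, where the open fingers clear the bolts. Moving the weight now.

```bash
cat > rb.py <<'E'
from station import *
import numpy as np, cv2
np.set_printoptions(precision=4,suppress=True)
def ori(d):
    c,s=np.cos(np.radians(d)),np.sin(np.radians(d)); return np.array([[c,s,0],[s,-c,0],[0,0,-1.]])
def st(l=""):
    s=read_state(); print(l,"t",round(s["t"],2),"p",s["position"],"F",s["force"],"T",s["torque"],"op",round(s["opening"],4)); return s
def snap(k):
    for n in("scene","top"): cv2.imwrite(f"pics/{n}{k}.png",read_camera(n)[:,:,::-1])
E
python3 - <<'E'
from rb import *
O=ori(-1.5)
goto([.643,-.0305,.19],O); st("above")
print("hit",movel([.643,-.0305,.1035],feed=.12,guard=8)); st("down")
gripper_close(); s=st("closed")
print("lift hit",movel([.643,-.0305,.20],feed=.12)); st("lift")
snap(1)
for a in (101,-79,11):
    print(a,inverse_kinematics([.466,.284,.12],ori(a)))
E
```

```text
above t 2.71 p [ 0.643  -0.0318  0.19  ] F [-0.8416 -0.6257  0.4678] T [ 0.0182 -0.0533  0.0634] op 0.0881
hit False
down t 3.58 p [ 0.6435 -0.0304  0.1042] F [0.8663 0.5542 0.2438] T [ 0.0018 -0.0354  0.0325] op 0.0874
closed t 4.32 p [ 0.643  -0.0304  0.1036] F [-0.2672  0.2635  0.957 ] T [ 0.0914 -0.0079 -0.0087] op 0.0448
lift hit False
lift t 5.28 p [ 0.6423 -0.0306  0.199 ] F [ 0.0621  1.365  -6.0601] T [-0.0061 -0.1381 -0.0232] op 0.0447
101 [ -1.0712  31.9051 -47.2979 107.388   28.9195  53.4342 -50.9004]
-79 [ -83.6955   44.7676   71.7609  112.5476  -49.5035   61.5884 -158.4695]
11 [ -13.1486   27.085   -30.1935  108.1416   17.5616   49.368  -131.1802]
```

```bash
python3 - <<'E'
from rb import *
a=103; O=ori(a); d=np.array([np.cos(np.radians(a)),np.sin(np.radians(a))])
xy=np.array([.466,.284])+.0155*d
goto([*xy,.12],O); st("above")
movel([*xy,.056],feed=.12)
print("hit",movel([*xy,.040],feed=.03,guard=3.5)); st("down")
release(); st("rel")
movel([*xy,.13],feed=.2); st()
goto([.5187,-.0341,.13],ori(1.2)); st("pin above"); snap(2)
from vis import proj
a=cv2.imread("pics/top2.png");b=cv2.imread("pics/scene2.png")
c=np.hstack([cv2.resize(a[205:260,120:195],None,fx=5,fy=5,interpolation=2),cv2.resize(b[250:330,130:215],None,fx=5,fy=5,interpolation=2)[:275*1]]) if 0 else None
p=np.zeros((600,800,3),np.uint8)
p[:275,:375]=cv2.resize(a[205:260,120:195],None,fx=5,fy=5,interpolation=2)
p[:400,375:800]=cv2.resize(b[250:330,130:215],None,fx=5,fy=5,interpolation=2)
p[290:590,:370]=cv2.resize(b[165:240,225:317.5.__int__()],None,fx=4,fy=4,interpolation=2)[:,:370] if 0 else cv2.resize(b[165:240,225:317],(370,300),interpolation=2)
cv2.imwrite("pics/c2.png",p)
E
```

```text
above t 6.81 p [0.4637 0.298  0.12  ] F [-0.1498 -0.1051 -5.7711] T [ 0.0412 -0.1361 -0.0005] op 0.045
hit True
down t 7.9 p [0.4632 0.2993 0.0459] F [0.1177 1.046  2.0525] T [ 0.0796 -0.2404 -0.0421] op 0.0449
rel t 8.72 p [0.4622 0.2984 0.045 ] F [ 0.8744 -0.0698  0.1111] T [ 0.0113 -0.1008  0.0198] op 0.0882
 t 9.29 p [0.4625 0.2985 0.1294] F [ 0.2774 -0.5175 -0.2672] T [-0.0177 -0.1297  0.0277] op 0.0877
pin above t 10.57 p [ 0.5186 -0.0327  0.1295] F [ 0.0088  0.7072 -0.8637] T [ 0.0205 -0.0272  0.0339] op 0.0878
```

View pics/c2.png

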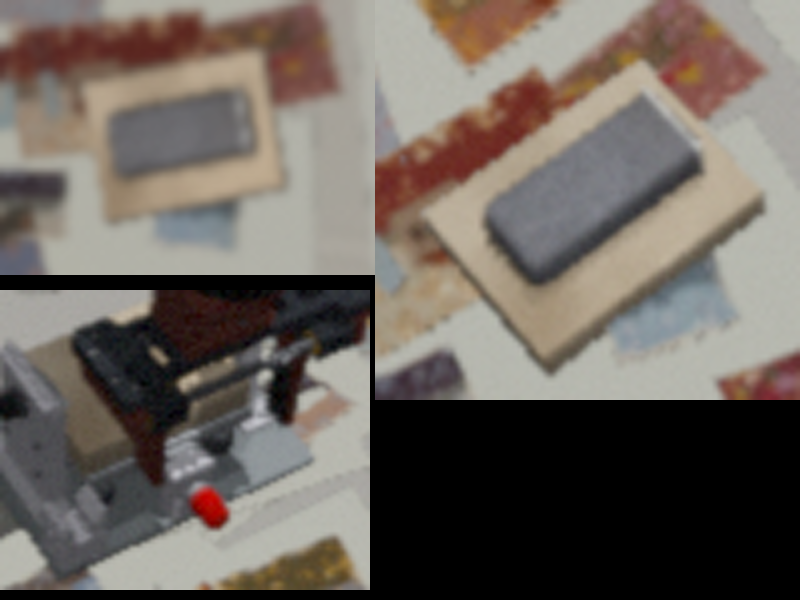

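The weight lies in the middle of the next stack (top view about (183,133), stack centre about (185,133)), and the knob is free at (208,507). Next is the pin.

```bash
python3 - <<'E'
from rb import *
y=np.radians(1.2); X=np.array([np.cos(y),np.sin(y),0]); Y=np.array([-np.sin(y),np.cos(y),0]); Z=np.array([0,0,1.])
k=np.array([.5187,-.0341,.043])
print(movel(k,feed=.12,guard=8)); st("down")
gripper_close(); s=st("closed")
print(movel(k-.052*X,feed=.08,guard=25)); st("out")
movel(k-.056*X+.045*Z,feed=.15)
movel(k-.045*X+.045*Z+.083*Y,feed=.15); st("side"); snap(3)
a=cv2.imread("pics/top3.png");b=cv2.imread("pics/scene3.png")
p=np.zeros((600,800,3),np.uint8)
p[:360,:300]=cv2.resize(a[175:235,210:260],None,fx=6,fy=6,interpolation=2)
p[:600,300:800]=cv2.resize(b[160:260,210:293],(500,600),interpolation=2)
cv2.imwrite("pics/c3.png",p)
E
```

```text
False
down t 11.54 p [ 0.5191 -0.0339  0.0435] F [ 0.1101 -0.2365 -0.4781] T [0.0214 0.0176 0.0247] op 0.0879
closed t 12.6 p [ 0.5187 -0.034   0.043 ] F [0.0206 0.452  1.0593] T [0.0444 0.0015 0.0088] op 0.0193
False
out t 13.4 p [ 0.4673 -0.0352  0.0431] F [-0.127   0.8101  0.8349] T [ 0.0178 -0.0355 -0.0382] op 0.0196
side t 14.56 p [0.4715 0.0472 0.0874] F [-0.0488  0.1084 -0.7804] T [-0.0237  0.0222 -0.0033] op 0.0193
```

View pics/c3.png

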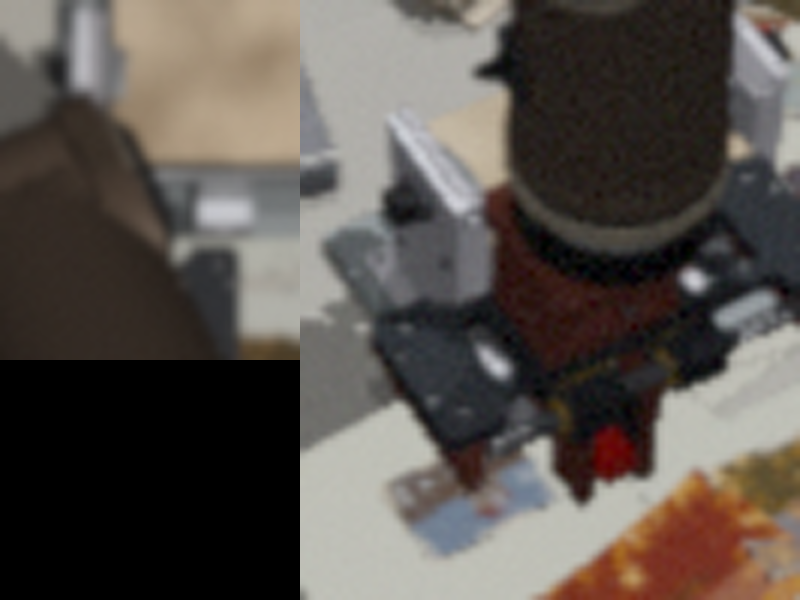

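```bash
python3 - <<'E'
from rb import *
y=np.radians(1.2); X=np.array([np.cos(y),np.sin(y),0]); Y=np.array([-np.sin(y),np.cos(y),0]); Z=np.array([0,0,1.])
k=np.array([.5187,-.0341,.043]); f=k-.0015*X+.083*Y
print(movel(f+.045*Z,feed=.1,guard=10)); st("over")
print(movel(f+.001*Z,feed=.06,guard=3)); s=st("low")
release(); st("rel")
movel(f+.10*Z,feed=.2)
goto([.459,-.308,.16],ori(21.2)); st("platen above"); snap(4)
a=cv2.imread("pics/top4.png");b=cv2.imread("pics/scene4.png")
p=np.zeros((600,800,3),np.uint8)
p[:360,:300]=cv2.resize(a[175:235,210:260],None,fx=6,fy=6,interpolation=2)
p[:600,300:800]=cv2.resize(b[160:260,210:293],(500,600),interpolation=2)
cv2.imwrite("pics/c4.png",p)
E
```

```text
False
over t 15.24 p [0.5148 0.0486 0.0877] F [-0.5614  0.5223 -0.665 ] T [ 0.0558  0.0145 -0.0119] op 0.0194
True
low t 15.94 p [0.5148 0.0491 0.0441] F [-0.2528  0.4454  4.9772] T [ 0.1479 -0.0292  0.0159] op 0.019
rel t 17.07 p [0.5143 0.0486 0.0442] F [ 0.9481 -0.4525  0.559 ] T [0.013  0.0554 0.0399] op 0.0879
platen above t 19.07 p [ 0.4595 -0.3065  0.1595] F [-0.9464 -0.1598 -0.6474] T [-0.0274 -0.0023 -0.0094] op 0.0882
```

View pics/c4.png

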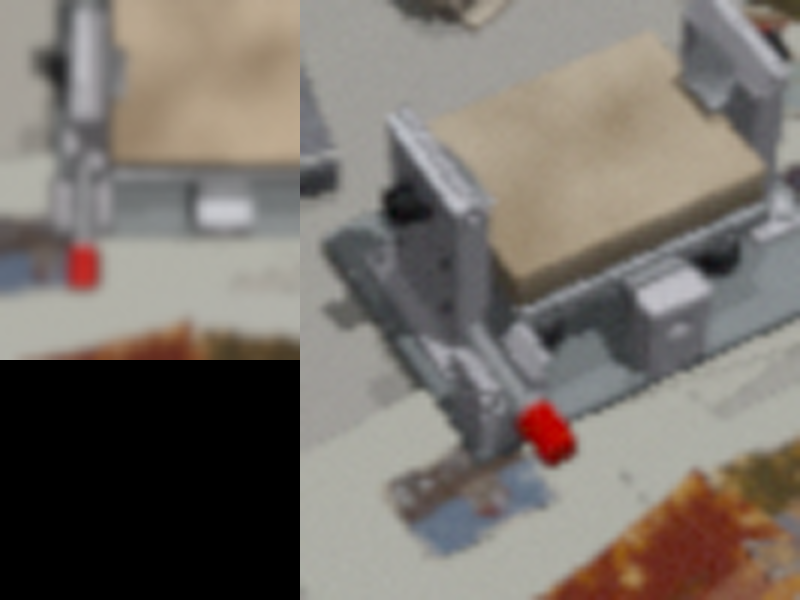

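The pin lies in the notch with the knob out in front at (547,433). Next I'll grasp the platen with the jaws across the bar, and measure the stack in the press as a reference for the bed centre.

```bash
python3 - <<'E'
from rb import *
from vis import *
for n in("top","scene"):
    im=cv2.imread(f"pics/{n}4.png"); h=cv2.cvtColor(im,cv2.COLOR_BGR2HSV)
    m=cv2.inRange(h,(8,45,90),(25,120,255)); z=np.zeros_like(m); r=(222,165,275,208) if n=="top" else (225,158,300,225)
    z[r[1]:r[3],r[0]:r[2]]=m[r[1]:r[3],r[0]:r[2]]
    c=max(cv2.findContours(z,cv2.RETR_EXTERNAL,cv2.CHAIN_APPROX_NONE)[0],key=cv2.contourArea)
    p=onz(n,c.reshape(-1,2),.082)[:,:2].astype(np.float32); print(n,cv2.minAreaRect(p))
from scan import edge
I=cv2.imread("pics/top4.png")
c0=np.array([.6165,-.0325])
for nm,a,b in(("front",[-.05,-.055],[-.05,.055]),("back",[.05,-.055],[.05,.055]),("L",[-.045,.064],[-.03,.064]),("R",[-.045,-.064],[-.03,-.064])):
    for n in("top","scene"): print(nm,n,*edge(cv2.imread(f"pics/{n}4.png"),n,c0+a,c0+b,.082,half=.01))
for a in(111,-69):
    print(a,inverse_kinematics([.4605,-.311,.16],ori(a)),inverse_kinematics([.6165,-.0325,.22],ori(a-19.8)))
E
```

```text
top ((0.6203138828277588, -0.03197222948074341), (0.10224154591560364, 0.13035261631011963), 0.772830069065094)
scene ((0.6172086596488953, -0.03185315430164337), (0.10384949296712875, 0.12992118299007416), 0.19415438175201416)
front top [ 0.5726 -0.032 ] -88.619804 0.18605958275948906 -1.0
front scene [ 0.5579 -0.0169] -89.65274 0.13888503709851738 1.0
back top [ 0.6685 -0.0178] -88.9593 0.26728447950938344 1.0
back scene [ 0.6696 -0.0353] -85.755585 2.09754215584259 1.0
L top [0.579 0.031] 15.28468 0.26944653791125306 -1.0
L scene [0.5803 0.0325] 0.60307354 0.3462528232417009 -1.0
R top [ 0.5799 -0.0953] -19.968853 0.4692115392699796 1.0
R scene [ 0.5782 -0.104 ] -16.830563 0.6513764356805455 -1.0
111 [ 62.1643  28.3359 -44.0303 104.1926  23.2014  56.8631  29.5835] [ 28.9056  30.3121 -43.7168  91.9094  22.2955  66.837  -18.595 ]
-69 [  32.8496   21.9144   -4.8567  106.1401    2.2969   52.0391 -132.0709] [ -45.4334   41.7525   71.8784   96.9482  -41.4941   72.7915 -143.2546]
```

```bash
python3 - <<'E'
from rb import *
O=ori(111)
goto([.4605,-.311,.13],O); st()
print(movel([.4605,-.311,.055],feed=.12,guard=8)); st("down")
gripper_close(); st("closed")
movel([.4605,-.311,.16],feed=.12); st("lift")
goto([.619,-.0322,.27],ori(91.2)); s=st("over press"); print(s["ee_rot"])
snap(5)
a=cv2.imread("pics/top5.png");b=cv2.imread("pics/scene5.png")
p=np.zeros((600,800,3),np.uint8)
p[:360,:360]=cv2.resize(a[150:210,215:275],None,fx=6,fy=6,interpolation=2)
p[:600,360:800]=cv2.resize(b[105:225,220:308],(440,600),interpolation=2)
cv2.imwrite("pics/c5.png",p)
E
```

```text
t 20.42 p [ 0.4607 -0.3107  0.1301] F [ 1.1022 -0.2575  0.9365] T [-0.0452 -0.0929 -0.0581] op 0.088
False
down t 21.19 p [ 0.461  -0.311   0.0554] F [-0.4535 -0.4853 -0.1776] T [ 0.0023 -0.0879  0.0271] op 0.0881
closed t 22.19 p [ 0.4606 -0.311   0.055 ] F [ 0.2086  0.2927 -0.4273] T [ 0.0104 -0.18   -0.0535] op 0.0238
lift t 23.22 p [ 0.4599 -0.3109  0.1592] F [-0.5012 -0.0898 -3.9742] T [-0.0501 -0.0676  0.0432] op 0.0244
over press t 24.5 p [ 0.6186 -0.0341  0.269 ] F [ 0.586   0.0039 -3.6261] T [-0.1575 -0.0547  0.0579] op 0.0239
[[-0.0195  0.9998 -0.0015]
 [ 0.9998  0.0195 -0.001 ]
 [-0.001  -0.0015 -1.    ]]
```

View pics/c5.png

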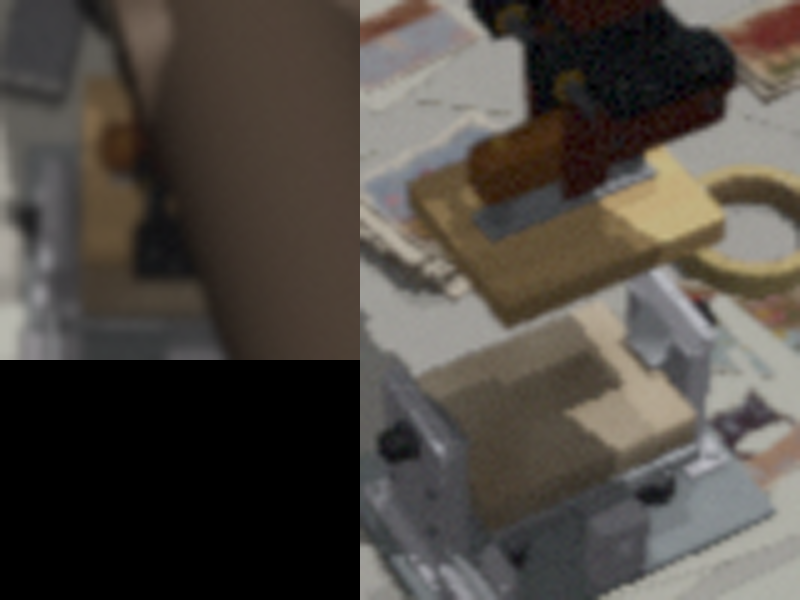

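```bash
python3 - <<'E'
from rb import *
from scan import *
y=np.radians(1.2);R=np.array([[np.cos(y),-np.sin(y)],[np.sin(y),np.cos(y)]]); t=np.array([.6186,-.0341])
cr=lambda p:(np.array(p)-[360,0]+.5)/5-.5+np.array([220,105])
for z,ps in((.232,[(409,186),(506,304),(723,214),(650,145)]),(.214,[(412,206),(508,326),(722,236)])):
    print(z,((onz("scene",cr(ps),z)[:,:2]-t)@R*1e3))
I=cv2.imread("pics/scene5.png")
for z in(.214,.232):
  for nm,a,b in(("front",[-.05,-.05],[-.05,.05]),("left",[-.04,.063],[.04,.063]),("right",[-.04,-.063],[.03,-.063])):
    c,ang,r,sg=edge(I,"scene",t+R@a,t+R@b,z,half=.007); print(z,nm,(R.T@(c-t))*1e3,ang,r,sg)
I=cv2.imread("pics/top5.png")
c,ang,r,sg=edge(I,"top",t+R@[-.045,.063],t+R@[.03,.063],.232,half=.008); print("top L",(R.T@(c-t))*1e3,ang,r,sg)
c,ang,r,sg=edge(I,"top",t+R@[-.05,.055],t+R@[-.05,.01],.232,half=.008); print("top F",(R.T@(c-t))*1e3,ang,r,sg)
E
```

```text
0.232 [[ 46.8257  60.3972]
 [-46.8108  59.2634]
 [-46.5582 -64.2735]
 [ 13.2688 -59.8495]]
0.214 [[ 50.1945  57.2306]
 [-45.1135  56.9138]
 [-44.6006 -66.7448]]
0.214 front [-46.92     3.3333] -88.78142 0.5211515194307028 1.0
0.214 left [ 0.     61.2547] 7.123741 1.350847216516624 1.0
0.214 right [  4.9166 -63.14  ] 2.3119838 3.6128545832857375 -1.0
0.232 front [-48.5534   8.75  ] -89.12519 0.49332434459829355 -1.0
0.232 left [ 0.     67.7413] 0.48623073 0.5986478440996462 1.0
0.232 right [ -0.9167 -64.7967] 2.1745794 0.88304927090901 1.0
top L [-4.6875 62.44  ] -13.920346 2.252864850629608 1.0
top F [-56.5867  26.125 ] 89.52687 0.197924828418358 -1.0
```

The platen hangs level over the press, with its front corner at (508,320) and right corner at (722,218). It sits about 2 mm towards -y in the hand, so I'll correct slightly and descend in guarded steps.

```bash
python3 - <<'E'
from rb import *
x,y=.6178,-.0308
O=ori(91.2)
movel([x,y,.185],O,feed=.15); st("at flare")
for z,g in((.165,8),(.150,10),(.139,12)):
    h=movel([x,y,z],feed=.05,guard=g); s=st(f"{z} {h}")
    if h: break
E
```

```text
at flare t 25.32 p [ 0.6183 -0.0308  0.1857] F [-0.2872  0.5263 -2.9563] T [-0.0213 -0.0986  0.0416] op 0.024
0.165 False t 25.87 p [ 0.6177 -0.0308  0.1648] F [-0.5551 -0.4389 -3.0847] T [-0.0229 -0.0405  0.0103] op 0.0237
0.15 False t 26.32 p [ 0.6176 -0.0308  0.1497] F [ 0.6342 -0.1751 -2.3076] T [-0.0487 -0.0914 -0.0213] op 0.0239
0.139 False t 26.68 p [ 0.6171 -0.0309  0.1381] F [-0.6235  0.0825 -2.8746] T [0.0044 0.0168 0.0096] op 0.0237
```

```bash
python3 - <<'E'
from rb import *
x,y=.6178,-.0308
for z in(.134,.131,.128,.126,.124,.122):
    h=movel([x,y,z],feed=.03,guard=30); s=st(f"{z} {h}")
    if h or s["force"][2]>24: break
snap(6)
b=cv2.imread("pics/scene6.png"); cv2.imwrite("pics/c6.png",cv2.resize(b[135:235,215:315],(600,600),interpolation=2))
E
```

```text
0.134 False t 27.0 p [ 0.6179 -0.0307  0.1344] F [-2.7272 -0.6229  3.3772] T [-0.0858  0.5601  0.0025] op 0.0243
0.131 False t 27.25 p [ 0.6179 -0.0307  0.1316] F [-2.5971 -0.8064  5.4987] T [-0.0814  0.7457 -0.0575] op 0.024
0.128 False t 27.5 p [ 0.6179 -0.0307  0.1288] F [-4.0586 -0.7969  7.139 ] T [-0.0903  0.838  -0.0216] op 0.0245
0.126 False t 27.75 p [ 0.618  -0.0307  0.127 ] F [-2.9829  0.2418  8.2835] T [-0.0845  0.8869  0.0081] op 0.0239
0.124 False t 28.0 p [ 0.618  -0.0307  0.1252] F [-5.0356 -0.2982 10.0496] T [-0.1337  1.1491  0.0087] op 0.0238
0.122 False t 28.25 p [ 0.6182 -0.0307  0.1246] F [-7.6559 -0.293  19.8382] T [-0.2222  2.0149 -0.0064] op 0.024
```

```bash
python3 - <<'E'
from rb import *
print(movel([.6178,-.0308,.1208],feed=.03,guard=20)); st("press"); sleep(.3); st("hold")
print(movel([.6178,-.0308,.1265],feed=.05)); st("eased"); sleep(.2); st()
snap(6)
b=cv2.imread("pics/scene6.png"); cv2.imwrite("pics/c6.png",cv2.resize(b[135:235,215:315],(600,600),interpolation=2))
E
```

```text
False
press t 28.6 p [ 0.6184 -0.0307  0.1245] F [-10.3614  -1.4575  27.3412] T [-0.3153  2.7222  0.0192] op 0.024
hold t 28.9 p [ 0.6184 -0.0307  0.1244] F [-10.9296  -1.8456  27.3308] T [-0.3325  2.6508  0.0516] op 0.024
False
eased t 29.17 p [ 0.6179 -0.0308  0.1273] F [-4.113  -0.8683  8.6149] T [-0.2282  1.0431 -0.0576] op 0.024
 t 29.37 p [ 0.6179 -0.0308  0.1273] F [-4.005  -0.1969  9.2452] T [-0.1925  1.0646  0.0376] op 0.0237
```

View pics/c6.png

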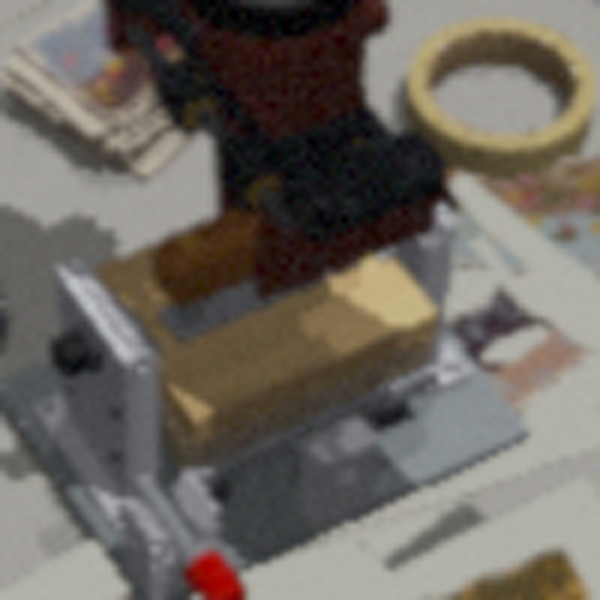

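```bash
python3 - <<'E'
from rb import *
for z in(.1275,.1285,.1295):
    movel([.6178,-.0308,z],feed=.03,guard=20); s=st(z)
    if s["force"][2]<-6: break
E
```

```text
0.1275 t 29.72 p [ 0.6179 -0.0308  0.1274] F [-1.0571  0.1193  1.6698] T [-0.2118  0.2406  0.0134] op 0.0237
0.1285 t 29.97 p [ 0.6178 -0.0308  0.1275] F [  5.1382   1.3728 -11.7902] T [-0.0282 -1.0306 -0.021 ] op 0.0241
```

Lifting 1 mm meets a firm pull with the platen staying put, so it's latched. I'll ease off, let go and check both bolts.

```bash
python3 - <<'E'
from rb import *
movel([.6178,-.0308,.1275],feed=.03); st("ease")
release(); st("rel")
movel([.6178,-.0308,.26],feed=.2)
goto([.35,-.40,.30],ori(60)); sleep(.5); st("away")
snap(7)
a=cv2.imread("pics/top7.png");b=cv2.imread("pics/scene7.png")
p=np.zeros((600,800,3),np.uint8)
p[:360,:330]=cv2.resize(a[163:223,218:273],None,fx=6,fy=6,interpolation=2)
p[:600,330:800]=cv2.resize(b[140:240,215:293+15],(470,600),interpolation=2)
p[370:600,:320]=cv2.resize(a[180:250,125:222],(320,230),interpolation=2)
cv2.imwrite("pics/c7.png",p)
from scan import *
q=onz
I=b
R=np.eye(2)
t=np.array([.618,-.032])
for n,im in(("top",a),("scene",b)):
  for z in(.090,):
    for nm,aa,bb in(("front",[-.05,-.05],[-.05,.05]),("back",[.05,-.05],[.05,.05])):
        print(n,z,nm,*edge(im,n,t+aa,t+bb,z,half=.008))
E
```

```text
ease t 30.22 p [ 0.6178 -0.0308  0.1275] F [ 1.945  -0.408  -7.4585] T [-0.0895 -0.4643 -0.0605] op 0.0237
rel t 31.29 p [ 0.6178 -0.0308  0.1275] F [-0.6226  0.1998 -0.3061] T [-0.0206 -0.0937 -0.0225] op 0.0876
away t 34.28 p [ 0.3501 -0.3999  0.3   ] F [-0.8867  0.0241 -0.9555] T [-0.0388 -0.0753 -0.0462] op 0.0875
top 0.09 front [ 0.5676 -0.0316] -88.83816 0.09853538012137016 -1.0
top 0.09 back [ 0.663 -0.032] -88.71114 0.08247181020601546 1.0
scene 0.09 front [ 0.5687 -0.032 ] -88.98431 0.33460332694819395 -1.0
scene 0.09 back [ 0.6696 -0.0341] -89.15875 0.803850876462838 -1.0
```

View pics/c7.png

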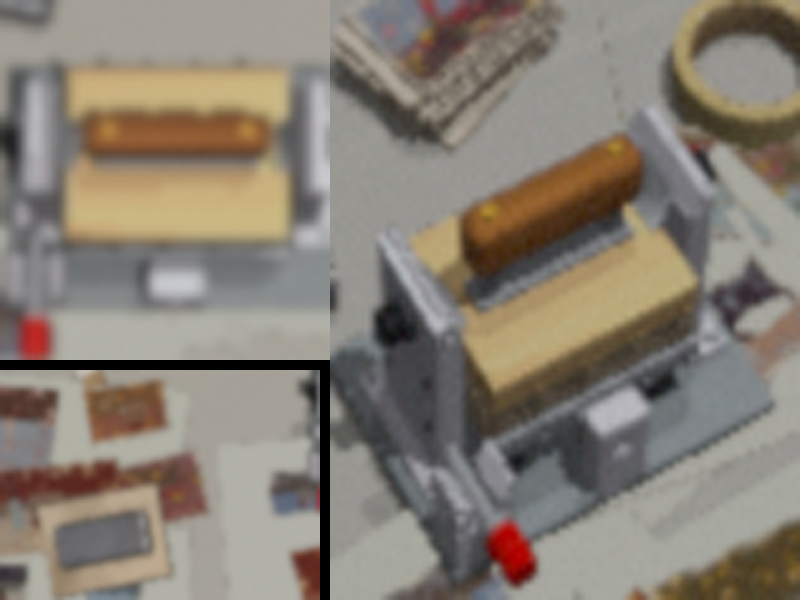

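Both bolt noses show over the plate edges, at about (75,137) and (281,137) in the top crop. The platen is level, the pin lies in the notch and the weight is on the next stack. Handing in.

```bash
python3 -c "
from station import *
close_job()"
```

```text
the job is handed in; nothing more can be done
```

The job is handed in, finished at about 34 s of the 67 s allowed. I did it in the order asked:

- **Weight:** it lies flat in the middle of the next stack, within a few mm in the pictures.
- **Lock pin:** it's out of its bore and lying in the notch, with the collar and knob out in front.
- **Platen:** it went in without side contact and bottomed out with about 27 N measured on the tool. It then rose about 2–3 mm and stopped.

**Last checks:**
- **Latch:** before letting go, I lifted the platen about 1 mm. It stayed put and pulled back with about 12 N, with almost no sideways tilt, so both bolts were holding.
- **Final pictures:** after letting go, the platen looks level. Its front and back edges run within about 0.3° of the press, and both bolt noses show over its edges. The bolt noses are only a few pixels wide in the pictures, so I rely mainly on the pull test.

**What disagreed:**
- The weight's length lay along the press's x, not y as described, so I gripped it off-centre to clear the bolts.
- The camera put the held platen 2–3 mm away from the gripper's centre. I corrected for part of that.
- A side force of up to about 11 N appeared at full press and was gone once I let go.

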